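# Turn the polisher's carousel until the oil bottle faces the arrow

## Robot

A 6-joint arm with a two-finger parallel gripper is mounted at the origin on the work surface. World frame = base frame: x ahead of the robot, y to its left, z up, the work surface at z = 0. Lengths are in m, angles in rad, forces in N, time in s.
With the tool pointing down it reaches from about 0.325 to 0.775 m from the base axis. Payload 5.5 kg.
Tool frame: the origin (TCP) lies at the very end of the fingers, on their centre line; the grasp point (between the pads) lies 19 mm behind it (bot.grasp_offset is the distance from the TCP to the grasp point, in m); z points along the fingers, x is the direction in which the jaws open and shut, and the axes are right-handed (so a half turn about z gives the same grasp; the last joint's range is limited). The gripper opens to 88 mm and grips with 3 to 60 N. Pads are 20 mm wide; open, the fingers measure 115 mm over their backs; the gripper's body (75 mm by 178 mm) begins 61 mm behind the grasp point.
Start: joints at [1.091, 0.091, 1.231, -0, 1.82, -0.057], TCP at [0.246, 0.547, 0.223] pointing down, gripper open.
Joint ranges: [-2.87, 2.87], [-0.86, 2.18], [0.17, 2.46], [-1.51, 4.65], [0.06, 2.69], [-2.65, 2.65]. Speed limits (rad/s): [2.57, 2.57, 3.01, 3.14, 3.14, 3.14].

## Interface

Orientations are given as a unit quaternion [w, x, y, z].
In Python, from bench import monitor, optics, bot gives the robot as it stands.
- The arm moves only by the tool jog_arm, never from a script. Its argument "rows" is one flat list of numbers, 6 for each row, row after row: the shift along the tool's x, y, z in m, then the turn, a rotation vector about the tool's x, y, z in degrees. A call has 1 to 12 rows; each row is the pose to reach, as a shift and turn from the pose commanded when the call began, along the tool's axes at that moment; what a row does not reach only later rows make up. A row lasts 1/10 s, in which the tool goes at most 50 mm and 8.59 degrees, less where a joint would pass 70% of its speed; a pose out of reach is approached as far as the arm can. A call with a gripper value outside its range is refused whole. "hand" is the opening, from 0 (shut) to 1 (fully open), set as the call begins (left out, the last holds). The fingers move at their own pace and stop on an object; the grip force is fixed at half the most. Time passes only in rows, so rows that repeat a pose let the fingers close. It gives the time, the measured TCP pose, the force and the opening at its end, in the units of the state.
- monitor.observe(): the state, without advancing time (a new reading comes with each control period).
- optics.grab_frame(name): name is "scene" or "top" or "wrist"; returns a dict with "pixels" (384x512x3 uint8, red, green, blue), "mtx" (3x3 intrinsics, pixels), "R" (3x3) and "t" (3): a world point X has camera coordinates R X + t. Camera axes: x right, y down, z forward; pixel columns grow to the right and rows downward; lengths in m; the calibration is good to about 2 mm. A picture is of the moment at which its call begins. There is no depth.
- bot.sign_off(): hands the job in, once; it reports no verdict.
The state is a dict: "clock": time; "joint_pos": joint angles; "joint_velocities": joint speeds; "tau": joint torques, N m; "tool_pos": TCP position; "tcp_rot": TCP orientation; "contact_force": force on the tool from outside, world axes, zero at the start; "torque": the same for the moment, N m; "width": finger opening in m.
Only numpy, scipy, OpenCV 4.12 (cv2) and the standard library are available. Lean on these libraries where they do the work, as an engineer would, in place of code of your own. Each camera call takes 0.05 s, during which the arm holds its last target. There are 200 camera calls.

## Task

Turn the bench carousel by pushing the posts on its rim with your fingertips until the square oil bottle with the pointed nozzle stands squarely in front, lined up with the arrow fixed to the carousel's foot; then take the fingers away and leave it at rest. Turn it gently, so that everything stays upright in its well, and do not touch or lift the bottle or the other things on the tray, nor disturb the other things on the bench.

Things in the scene. Friction and masses are not known exactly. Their poses are not given: they have to be found in the camera images.
- stand: Fixed round dark steel foot of the carousel, 230 mm across, on the bench. Origin: on the carousel's vertical turning axis, at bench height. The front of the carousel, where its arrow is, is the direction of this body's own -x axis.
- arrow_tip (a point): Tip of the dark arrow fixed to the foot just outside the tray, 142 mm from the turning axis, on the front side. The arrow is two 60 mm arms that meet in the tip, 34 mm high, on a short bar; it points at the axis. This point is 34 mm above the bench.
- tray (a joint): How far the carousel's tray has turned since the start, rad (0 at the start, whichever way the tray then stands), growing counter-clockwise seen from above. It turns endlessly both ways, runs stiffly (about 1.5 N of push at a post) and stays where it is left.
- tray_hub (a point): Centre of the upper face of the tray, on the turning axis, 40 mm above the bench. The tray is a bare aluminium disc 270 mm across, 12 mm thick. Six round wells (rim 9 mm high, 54 mm across) lie 65 mm from the axis, 60 degrees apart; a loose thing stands in each, its foot on the tray's upper face.
- post (a point): Top of one of the six equal steel posts that stand fixed on the tray near its rim: 14 mm thick, 125 mm from the axis, 60 degrees apart, each half-way in angle between two wells; tops 130 mm above the bench. A finger behind a post pushes the tray round.
- oil_bottle_mid (a point): Centre, half-way up, of the oil bottle to be brought round: the only square one (grey 30 x 30 mm body 52 mm high, with a round white neck and a white pointed nozzle), 80 mm tall in all, the tallest thing on the tray. It stands loose in a well of the tray (up to about 3 mm of play).
- powder_jar_mid (a point): Centre, half-way up, of round glass jar with a flat steel lid, 43 mm across, 46 mm tall. It stands loose in a well of the tray (up to about 3 mm of play).
- tin_mid (a point): Centre, half-way up, of low round steel tin, 44 mm across, 33 mm tall. It stands loose in a well of the tray (up to about 3 mm of play).
- cork_jar_mid (a point): Centre, half-way up, of round glass jar with a narrow cork, 42 mm across, 54 mm tall. It stands loose in a well of the tray (up to about 3 mm of play).
- dop_mid (a point): Centre, half-way up, of round brass foot 42 mm across with a thin upright steel stud, 44 mm tall. It stands loose in a well of the tray (up to about 3 mm of play).
- cup_mid (a point): Centre, half-way up, of small open white cup, 42 mm across, 38 mm tall. It stands loose in a well of the tray (up to about 3 mm of play).
- block: Bystander on the bench: dark wooden block 90 x 60 x 45 mm. Origin: centre of the underside.
- big_jar: Bystander on the bench: big closed glass jar, 72 mm across, 85 mm tall. Origin: centre of the underside.
- wrench: Bystander on the bench: steel wrench lying flat. Origin: middle of its underside.
Mind the look-alikes: they are no part of the job. Leave any green look-alike of the part that bears cork_jar_mid alone.

How it is judged:
At the end, for the whole second after the job is handed in: The oil bottle's centre is within 10 mm, sideways, of the line from the turning axis to the arrow's tip, on the arrow's side; the tray is at rest (under 0.05 rad/s); all six things stand upright (within 0.15 rad) in their wells (centres within 78 mm of the turning axis) (y of oil_bottle_mid in the frame of stand between -0.01 and 0.01 m and x of oil_bottle_mid in the frame of stand below -0.05 m and velocity of joint tray between -0.05 and 0.05 rad/s and angle between each of oil_bottle_mid, powder_jar_mid, tin_mid, cork_jar_mid, dop_mid, cup_mid's own z axis and vertical below 0.15 rad and horizontal distance between each of oil_bottle_mid, powder_jar_mid, tin_mid, cork_jar_mid, dop_mid, cup_mid and tray_hub below 0.078 m); the robot touches nothing.
It fails at once if a thing on the tray is lifted more than 12 mm off it (height (world z) of oil_bottle_mid above 0.092 m or height (world z) of powder_jar_mid above 0.075 m or height (world z) of tin_mid above 0.0685 m or height (world z) of cork_jar_mid above 0.079 m or height (world z) of dop_mid above 0.074 m or height (world z) of cup_mid above 0.071 m).
It fails at once if a thing on the tray is tipped by more than 0.35 rad (angle between any of oil_bottle_mid, powder_jar_mid, tin_mid, cork_jar_mid, dop_mid, cup_mid's own z axis and vertical above 0.35 rad).
It fails at once if the robot pushes on a thing standing on the tray (over 2 N) (contact force between any of the fingers, the arm and oil_bottle above 2 N or contact force between any of the fingers, the arm and powder_jar above 2 N or contact force between any of the fingers, the arm and tin above 2 N or contact force between any of the fingers, the arm and cork_jar above 2 N or contact force between any of the fingers, the arm and dop above 2 N or contact force between any of the fingers, the arm and cup above 2 N).
It fails at once if a bystander on the bench is moved more than 20 mm (distance of any of block, big_jar, wrench from where it was at the start of the episode above 0.02 m).
It also fails if it takes over 51 s, if anything falls off the work surface, if the arm or the gripper's body presses on something with over 40 N, if the wrist force passes 120 N, or if a joint passes its speed limit or range.

## Working session

There is one attempt and no reset: what is moved stays moved. The work goes in short steps, Python scripts to look and compute and a tool call to move; the robot and the scene stay as the last step left them, time stands still between calls to the robot, and variables do not carry over. Pictures are saved under pics/ and viewed, on a budget of 10 in all, crops included, one or two more only if the job needs it, and the job is handed in when it is done.

Besides the shell and the picture viewer there is one more tool, called as name(argument=value, ...), one argument or row to a line, values as JSON. jog_arm: Moves the arm, as the interface text tells. Its arguments: {"type":"object","properties":{"rows":{"type":"array","items":{"type":"number"}},"hand":{"type":"number"}},"required":["rows"]}

```bash
mkdir -p pics; ls; python3 - <<'E'
from bench import monitor, optics, bot
import cv2
s=monitor.observe();print(s)
for n in ("scene","top"):
    f=optics.grab_frame(n);cv2.imwrite(f"pics/{n}0.png",cv2.resize(f["pixels"][:,:,::-1],(800,600),interpolation=cv2.INTER_CUBIC) if n=="top" else f["pixels"][:,:,::-1])
    print(n,f["mtx"].tolist(),f["R"].tolist(),f["t"].tolist())
E
```

```text
pics
{'clock': 0.0, 'joint_pos': array([ 1.09131014e+00,  9.18598652e-02,  1.23190004e+00, -4.55181905e-07,
        1.81975359e+00, -5.66816500e-02]), 'joint_velocities': array([ 1.68148949e-03,  6.97448871e-04, -1.30818233e-04,  5.94818040e-04,
        8.68804249e-05, -9.46413898e-04]), 'tau': array([-1.30936176e-03, -4.46462202e+01, -4.06440568e+01,  6.95143011e-02,
        2.97777029e-02, -1.42967629e-04]), 'tool_pos': array([0.24605052, 0.54691303, 0.22149826]), 'tcp_rot': array([ 4.75164203e-04,  8.39737589e-01,  5.42991583e-01, -8.34638765e-04]), 'contact_force': array([ 0.18274906, -0.16642576,  0.05537069]), 'torque': array([ 0.00383525, -0.04836467, -0.02565502]), 'width': 0.08791904536490501}
scene [[376.1225783228013, 0.0, 256.66931347344604], [0.0, 376.1225783228013, 190.78487923949243], [0.0, 0.0, 1.0]] [[0.4656218070339263, 0.8849661080123572, -0.005596470666579906], [0.74390135332425, -0.3948109404491072, -0.5391985699387941], [-0.4793820077316316, 0.246899390382302, -0.8421600689251644]] [-0.23802375650651114, -0.340070298964099, 1.39693733640592]
top [[487.36435694862763, 0.0, 263.5239682472947], [0.0, 487.36435694862763, 194.99693724730665], [0.0, 0.0, 1.0]] [[-0.02519231218380602, -0.9996815370015546, -0.0014737655996474462], [-0.9948777144493848, 0.025215567531066768, -0.09789028780248943], [0.09789627520392002, -0.0009998661386715743, -0.9951961211584895]] [0.012764772826343437, 0.5329085380937166, 1.524908916169185]
```

View pics/top0.png

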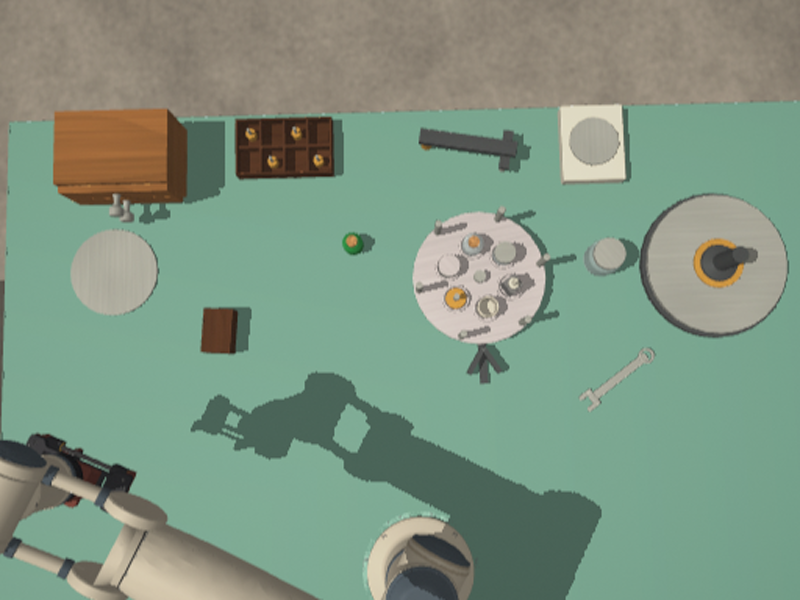

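View pics/scene0.png

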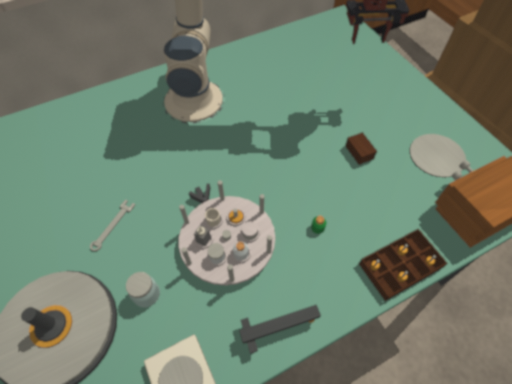

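The top view shows the tray centre near (480,276), with the arrow below it, its tip near (484,346). The oil bottle candidate is at (513,284). The others look like the cup (488,306), dop (457,297), powder jar or tin (449,265) and (504,253), and cork jar (473,243). The green look-alike is off the tray at (353,243). Next I'll confirm the bottle in a crop and measure.

```bash
cat > h.py <<'E'
import numpy as np, cv2
from bench import monitor, optics, bot
def ray(f,u,v,z):
    K,R,t=map(np.array,(f["mtx"],f["R"],f["t"]))
    d=R.T@np.linalg.solve(K,[u,v,1]); c=-R.T@t
    return c+d*(z-c[2])/d[2]
def px(f,X):
    p=f["mtx"]@(f["R"]@np.array(X)+f["t"]); return p[:2]/p[2]
def crop(f,u0,v0,w,h,k): return cv2.resize(f["pixels"][v0:v0+h,u0:u0+w,::-1],None,fx=k,fy=k,interpolation=cv2.INTER_CUBIC)
E
python3 - <<'E'
from h import *
f=optics.grab_frame("top"); g=optics.grab_frame("scene")
a=crop(f,255,125,105,125,4.8)
b=crop(g,165,170,125,125,4.8)[:600,:380*2]
im=np.hstack([cv2.resize(a,(400,476)),cv2.resize(b,(400,400)) if 0 else cv2.resize(b,(400,476))])
cv2.imwrite("pics/c1.png",im)
k=1.5625
for n,u,v,z in [("hubx",480,276,.04),("tip",484,346,.034),("bot",513,284,.12)]+[("post",*p,.13) for p in [(438,228),(500,213),(543,262),(526,320),(463,333),(420,288)]]+[("bigjar",609,253,.085),("block",218,330,.045),("wrench",618,378,.01)]:
    print(n,ray(f,u/k,v/k,z).round(4))
P=np.array([ray(f,u/k,v/k,.13) for u,v in [(438,228),(500,213),(543,262),(526,320),(463,333),(420,288)]]);c=P.mean(0);print(c,np.linalg.norm((P-c)[:,:2],axis=1),np.degrees(np.arctan2(*(P-c)[:,1::-1].T)))
E
```

```text
hubx [ 0.5866 -0.1404  0.04  ]
tip [ 0.445  -0.1441  0.034 ]
bot [ 0.5588 -0.1957  0.12  ]
post [ 0.6694 -0.0547  0.13  ]
post [ 0.6956 -0.1746  0.13  ]
post [ 0.5984 -0.2532  0.13  ]
post [ 0.4882 -0.2164  0.13  ]
post [ 0.4666 -0.0962  0.13  ]
post [ 0.5544 -0.0171  0.13  ]
bigjar [ 0.6198 -0.392   0.085 ]
block [0.49   0.3892 0.045 ]
wrench [ 0.3739 -0.4171  0.01  ]
[ 0.57873674 -0.13536402  0.13      ] [0.12135274 0.12326421 0.11949987 0.12148513 0.11882554 0.12075845] [  41.68416873  -18.57625692  -80.53883318 -138.18634399  160.75596843
  101.64921601]
```

View pics/c1.png

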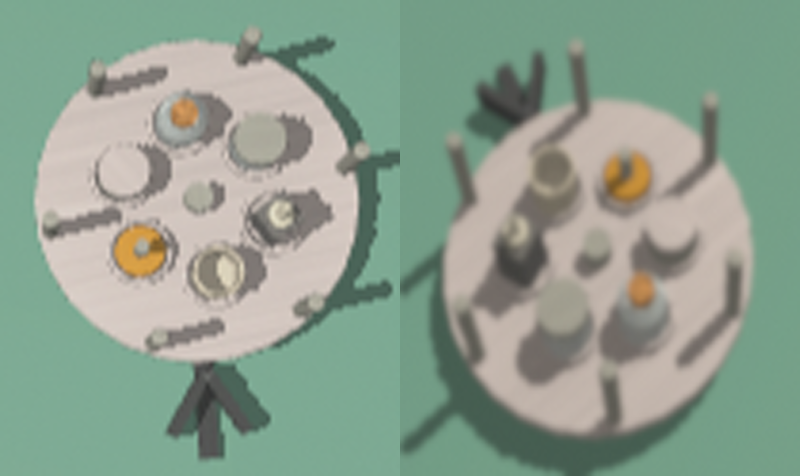

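The square bottle with the white nozzle is confirmed at left-crop (277,213); the other five things on the tray are round. Next I'll fit the axis and the post phase using both views.

```bash
python3 - <<'E'
from h import *
from scipy.optimize import least_squares
f=optics.grab_frame("top"); g=optics.grab_frame("scene")
T=np.array([(96,70),(250,38),(360,152),(312,302),(155,340),(50,225)])/3.81+[255,125]
S=np.array([(456,142),(576,47),(710,100),(735,257),(610,370),(463,302)])-[400,0]; S=S/[3.2,3.81]+[165,170]
angT=[41.5,-18.5,-78.5,-138.5,161.5,101.5]
def model(p,a): return [p[0]+.125*np.cos(a),p[1]+.125*np.sin(a),.127]
for name,cams in (("top",[0]),("scene",[1]),("both",[0,1])):
    def res(p):
        r=[]
        for i,d in enumerate(angT):
            a=np.radians(d)+p[2]
            if 0 in cams:r+=list(px(f,model(p,a))-T[i])
            if 1 in cams:
                q=px(g,model(p,a)); r+=list(S[np.argmin(((S-q)**2).sum(1))]-q)
        return np.array(r)
    s=least_squares(res,[.582,-.138,0]);print(name,s.x[:2].round(4),np.degrees(s.x[2]).round(2),np.abs(s.fun).max().round(2),np.sqrt((s.fun**2).mean()).round(2))
for n,F,c in(("top",f,(307,176)),("scene",g,(228,240))):
    im=F["pixels"].astype(int); m=((im[...,0]>im[...,1]+3)&(im[...,0]>90)).astype(np.uint8)
    m=cv2.morphologyEx(m,cv2.MORPH_OPEN,np.ones((3,3)))
    cs=[x for x in cv2.findContours(m,0,1)[0] if cv2.pointPolygonTest(cv2.convexHull(x),c,False)>=0]
    x=max(cs,key=cv2.contourArea);x=cv2.convexHull(x)
    W=np.array([ray(F,*q[0],.04) for q in x])
    (cx,cy),r=cv2.minEnclosingCircle(W[:,:2].astype(np.float32));print(n,cx,cy,r,"mean",len(W))
    q=least_squares(lambda p:np.hypot(W[:,0]-p[0],W[:,1]-p[1])-.135,[cx,cy],loss="soft_l1",f_scale=.002);print(q.x,np.abs(q.fun).max())
tip=ray(f,255+207/3.81,125+365/3.81,.034);print("tip",tip)
print("tipS",ray(g,165+115/3.2,170+112/3.81,.034))
# dark arrow pixels in top view
im=f["pixels"].astype(int); v,u=np.where(im.sum(2)<200); k=(u>285)&(u<335)&(v>218)&(v<250)
pts=np.c_[u,v][k];print(len(pts));print("\n".join("".join("#" if im[y,x].sum()<200 else "." for x in range(288,335)) for y in range(214,250)))
E
```

```text
top [ 0.5824 -0.1365] -0.3 0.82 0.42
scene [ 0.5871 -0.1321] -0.45 0.56 0.35
both [ 0.5849 -0.1339] -0.35 1.69 0.89
top 0.5856304168701172 -0.13732819259166718 0.1340600550174713 mean 35
[ 0.58500817 -0.13767764] 0.003753636396172766
scene 0.5860846638679504 -0.13551120460033417 0.1361367255449295 mean 37
[ 0.58704093 -0.13634123] 0.005266400889301054
tip [ 0.44699809 -0.142862    0.034     ]
tipS [ 0.43735502 -0.14878143  0.034     ]
22
...............................................
...............................................
...............................................
...............................................
...............................................
...............................................
...............................................
...............................................
...............................................
...............................................
...............................................
...............................................
.....................#.........................
.....................##...........
[... 369 characters left out ...]
#...........................
...............................................
...............................................
...............................................
...............................................
...............................................
...............................................
...............................................
...............................................
...............................................
...............................................
...............................................
...............................................
...............................................
...............................................
```

Axis is about (0.585,-0.1365), front direction about -178°, and the bottle about -109°. That means turning the tray roughly 69° clockwise. The plan is to straddle the near post (161°, at (0.467,-0.096)) with the jaws along the tangent and carry it round. First I'll move above it.

jog_arm(
  rows=[-0.04, 0.038, 0, 0, 0, -1, -0.08, 0.075, 0, 0, 0, -2, -0.12, 0.113, 0, 0, 0, -3, -0.16, 0.15, 0, 0, 0, -4, -0.2, 0.188, 0, 0, 0, -5, -0.24, 0.225, 0, 0, 0, -5.2, -0.275, 0.258, 0, 0, 0, -5.2, -0.31, 0.291, 0, 0, 0, -5.2, -0.345, 0.324, 0, 0, 0, -5.2, -0.38, 0.357, 0, 0, 0, -5.2, -0.415, 0.389, 0, 0, 0, -5.2, -0.44, 0.413, 0, 0, 0, -5.2],
  hand=0.4,
)

```text
clock: 1.5
tool_pos: [0.4413, -0.0224, 0.223]
tcp_rot: [0.0, 0.814, 0.58, 0.0]
contact_force: [1.2, 0.4, 0.3]
width: 0.035
```

jog_arm(
  rows=[-0.03, 0.025, 0, 0, 0, 0, -0.05, 0.04, 0.01, 0, 0, 0, -0.061, 0.049, 0.02, 0, 0, 0, -0.061, 0.049, 0.02, 0, 0, 0, -0.061, 0.049, 0.02, 0, 0, 0],
)

```text
clock: 2.0
tool_pos: [0.4673, -0.093, 0.2024]
tcp_rot: [-0.001, 0.814, 0.581, -0.0]
contact_force: [-0.9, -0.2, -0.6]
width: 0.0349
```

```bash
python3 - <<'E'
from h import *
s=monitor.observe();print(s["tool_pos"],s["tcp_rot"])
f=optics.grab_frame("wrist");cv2.imwrite("pics/w1.png",f["pixels"][:,:,::-1])
for n,X in [("tcp",s["tool_pos"]),("tip",[.445,-.142,.034]),("axis",[.585,-.1365,.04])]+[(d,[.585+.125*np.cos(np.radians(d)),-.1365+.125*np.sin(np.radians(d)),.13]) for d in (161.15,-138.85,101.15)]:print(n,px(f,X))
E
```

```text
[ 0.46726554 -0.0930438   0.20235316] [-6.54889744e-04  8.14141966e-01  5.80665487e-01 -1.50314190e-04]
tcp [261.77102844 249.50380341]
tip [213.1444747  175.88139412]
axis [258.97098114 281.71164805]
161.15 [257.73211008 209.38613053]
-138.85 [134.48705311 276.99290158]
101.15 [381.69549349 276.50963578]
```

View pics/w1.png

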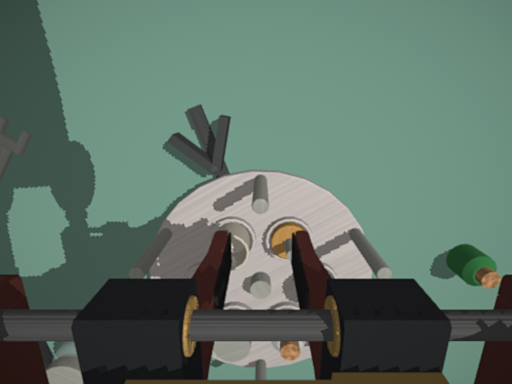

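The near post's top is at (261,208), about 3 mm from prediction and centred between the fingers. The arrow tip is near (220,168) and the hub at (261,283). I'll descend, then compute the arc in tool axes.

jog_arm(
  rows=[0, 0, 0.03, 0, 0, 0, 0, 0, 0.06, 0, 0, 0, 0, 0, 0.09, 0, 0, 0, 0, 0, 0.105, 0, 0, 0, 0, 0, 0.105, 0, 0, 0, 0, 0, 0.105, 0, 0, 0],
)

```text
clock: 2.65
tool_pos: [0.4681, -0.0935, 0.0991]
tcp_rot: [0.001, 0.814, 0.581, 0.001]
contact_force: [0.4, -0.4, -0.5]
width: 0.0353
```

```bash
cat >> h.py <<'E'
def arc(total,n,c=(.585,-.1345),r=.125):
    from scipy.spatial.transform import Rotation as Q
    s=monitor.observe();R=Q.from_quat(s["tcp_rot"],scalar_first=True).as_matrix();p=s["tool_pos"]
    a0=np.arctan2(p[1]-c[1],p[0]-c[0]);print("phi0",np.degrees(a0),"r",np.hypot(p[1]-c[1],p[0]-c[0]),"xang",np.degrees(np.arctan2(R[1,0],R[0,0])))
    out=[]
    for i in range(1,n+1):
        d=total*i/n;a=a0+np.radians(d);w=np.array([c[0]+r*np.cos(a)-p[0],c[1]+r*np.sin(a)-p[1],0]);t=R.T@w
        out+=[round(t[0],4),round(t[1],4),0,0,0,round(-d,2)]
    print(out)
E
python3 -c "
from h import *
print(monitor.observe()['tool_pos']);arc(-24,12)"
```

```text
[ 0.46811161 -0.09346229  0.09910605]
phi0 160.65461308996944 r 0.12388296207510006 xang 71.0293283979553
[np.float64(0.0044), np.float64(-0.001), 0, 0, 0, 2.0, np.float64(0.0087), np.float64(-0.0008), 0, 0, 0, 4.0, np.float64(0.0131), np.float64(-0.0003), 0, 0, 0, 6.0, np.float64(0.0174), np.float64(0.0002), 0, 0, 0, 8.0, np.float64(0.0217), np.float64(0.0009), 0, 0, 0, 10.0, np.float64(0.026), np.float64(0.0018), 0, 0, 0, 12.0, np.float64(0.0302), np.float64(0.0028), 0, 0, 0, 14.0, np.float64(0.0344), np.float64(0.004), 0, 0, 0, 16.0, np.float64(0.0386), np.float64(0.0053), 0, 0, 0, 18.0, np.float64(0.0427), np.float64(0.0067), 0, 0, 0, 20.0, np.float64(0.0468), np.float64(0.0083), 0, 0, 0, 22.0, np.float64(0.0508), np.float64(0.01), 0, 0, 0, 24.0]
```

jog_arm(
  rows=[0.003, -0.001, 0, 0, 0, 1.4, 0.006, -0.001, 0, 0, 0, 2.8, 0.0087, -0.0008, 0, 0, 0, 4, 0.0131, -0.0003, 0, 0, 0, 6, 0.0174, 0.0002, 0, 0, 0, 8, 0.0217, 0.0009, 0, 0, 0, 10, 0.026, 0.0018, 0, 0, 0, 12, 0.0302, 0.0028, 0, 0, 0, 14, 0.0344, 0.004, 0, 0, 0, 16, 0.0386, 0.0053, 0, 0, 0, 18, 0.0427, 0.0067, 0, 0, 0, 20, 0.0468, 0.0083, 0, 0, 0, 22],
)

```text
clock: 3.85
tool_pos: [0.4916, -0.0526, 0.0996]
tcp_rot: [0.001, 0.91, 0.414, 0.001]
contact_force: [-1.0, -1.0, 1.1]
width: 0.0351
```

```bash
python3 - <<'E'
from h import *
arc(-24,12)
f=optics.grab_frame("top");g=optics.grab_frame("scene")
cv2.imwrite("pics/c2.png",np.hstack([cv2.resize(crop(f,255,125,105,125,4),(400,476)),cv2.resize(crop(g,165,170,125,125,4),(400,476))]))
E
```

```text
phi0 138.7577676543893 r 0.12423912150240751 xang 48.87460442652157
[np.float64(0.0044), np.float64(-0.0007), 0, 0, 0, 2.0, np.float64(0.0087), np.float64(-0.0004), 0, 0, 0, 4.0, np.float64(0.0131), np.float64(-0.0), 0, 0, 0, 6.0, np.float64(0.0174), np.float64(0.0005), 0, 0, 0, 8.0, np.float64(0.0217), np.float64(0.0012), 0, 0, 0, 10.0, np.float64(0.026), np.float64(0.002), 0, 0, 0, 12.0, np.float64(0.0302), np.float64(0.003), 0, 0, 0, 14.0, np.float64(0.0344), np.float64(0.0042), 0, 0, 0, 16.0, np.float64(0.0386), np.float64(0.0054), 0, 0, 0, 18.0, np.float64(0.0427), np.float64(0.0069), 0, 0, 0, 20.0, np.float64(0.0468), np.float64(0.0084), 0, 0, 0, 22.0, np.float64(0.0508), np.float64(0.0101), 0, 0, 0, 24.0]
```

View pics/c2.png

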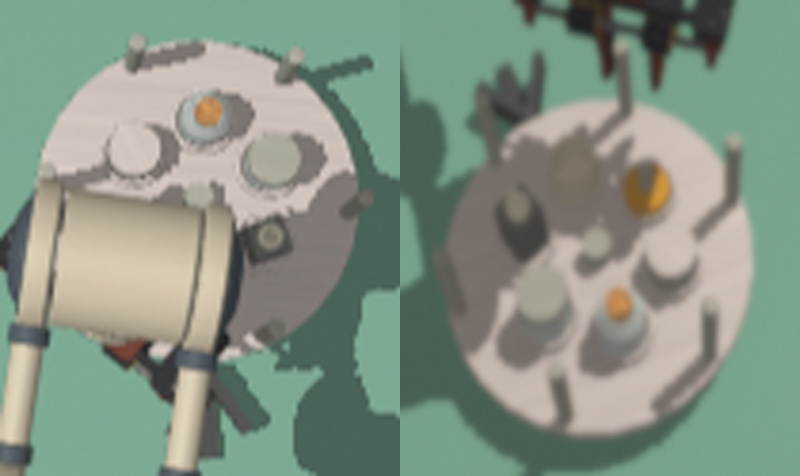

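The tray turns clockwise with everything upright: the near post in the scene crop has gone from (576,47) to (623,50). Continuing.

jog_arm(
  rows=[0.0044, -0.0007, 0, 0, 0, 2, 0.0087, -0.0004, 0, 0, 0, 4, 0.0131, 0, 0, 0, 0, 6, 0.0174, 0.0005, 0, 0, 0, 8, 0.0217, 0.0012, 0, 0, 0, 10, 0.026, 0.002, 0, 0, 0, 12, 0.0302, 0.003, 0, 0, 0, 14, 0.0344, 0.0042, 0, 0, 0, 16, 0.0386, 0.0054, 0, 0, 0, 18, 0.0427, 0.0069, 0, 0, 0, 20, 0.0468, 0.0084, 0, 0, 0, 22, 0.0508, 0.0101, 0, 0, 0, 24],
)

```text
clock: 5.15
tool_pos: [0.532, -0.021, 0.0987]
tcp_rot: [0.0, 0.976, 0.216, 0.0]
contact_force: [-0.6, -1.0, 0.6]
width: 0.0351
```

```bash
python3 -c "
from h import *
arc(-22,11)"
```

```text
phi0 115.01762021036356 r 0.12524403623736413 xang 24.93455043868833
[np.float64(0.0044), np.float64(0.0003), 0, 0, 0, 2.0, np.float64(0.0087), np.float64(0.0005), 0, 0, 0, 4.0, np.float64(0.0131), np.float64(0.0009), 0, 0, 0, 6.0, np.float64(0.0174), np.float64(0.0014), 0, 0, 0, 8.0, np.float64(0.0217), np.float64(0.0021), 0, 0, 0, 10.0, np.float64(0.026), np.float64(0.0029), 0, 0, 0, 12.0, np.float64(0.0302), np.float64(0.0039), 0, 0, 0, 14.0, np.float64(0.0345), np.float64(0.005), 0, 0, 0, 16.0, np.float64(0.0386), np.float64(0.0063), 0, 0, 0, 18.0, np.float64(0.0428), np.float64(0.0077), 0, 0, 0, 20.0, np.float64(0.0468), np.float64(0.0093), 0, 0, 0, 22.0]
```

jog_arm(
  rows=[0.0044, 0.0003, 0, 0, 0, 2, 0.0087, 0.0005, 0, 0, 0, 4, 0.0131, 0.0009, 0, 0, 0, 6, 0.0174, 0.0014, 0, 0, 0, 8, 0.0217, 0.0021, 0, 0, 0, 10, 0.026, 0.0029, 0, 0, 0, 12, 0.0302, 0.0039, 0, 0, 0, 14, 0.0345, 0.005, 0, 0, 0, 16, 0.0386, 0.0063, 0, 0, 0, 18, 0.0428, 0.0077, 0, 0, 0, 20, 0.0428, 0.0077, 0, 0, 0, 20],
)

```text
clock: 6.25
tool_pos: [0.5743, -0.0096, 0.0983]
tcp_rot: [0.0, 0.999, 0.044, 0.001]
contact_force: [-1.0, 0.4, -0.2]
width: 0.0354
```

```bash
python3 - <<'E'
from h import *
arc(-12,12)
f=optics.grab_frame("top");g=optics.grab_frame("scene")
cv2.imwrite("pics/c3.png",np.hstack([cv2.resize(crop(f,255,125,105,125,4),(400,476)),cv2.resize(crop(g,165,170,125,125,4),(400,476))]))
E
```

```text
phi0 94.9144549984006 r 0.12532742673900282 xang 5.0014934088524114
[np.float64(0.0022), np.float64(0.0003), 0, 0, 0, 1.0, np.float64(0.0044), np.float64(0.0004), 0, 0, 0, 2.0, np.float64(0.0065), np.float64(0.0005), 0, 0, 0, 3.0, np.float64(0.0087), np.float64(0.0006), 0, 0, 0, 4.0, np.float64(0.0109), np.float64(0.0008), 0, 0, 0, 5.0, np.float64(0.0131), np.float64(0.001), 0, 0, 0, 6.0, np.float64(0.0152), np.float64(0.0013), 0, 0, 0, 7.0, np.float64(0.0174), np.float64(0.0016), 0, 0, 0, 8.0, np.float64(0.0196), np.float64(0.0019), 0, 0, 0, 9.0, np.float64(0.0217), np.float64(0.0023), 0, 0, 0, 10.0, np.float64(0.0238), np.float64(0.0027), 0, 0, 0, 11.0, np.float64(0.026), np.float64(0.0031), 0, 0, 0, 12.0]
```

View pics/c3.png

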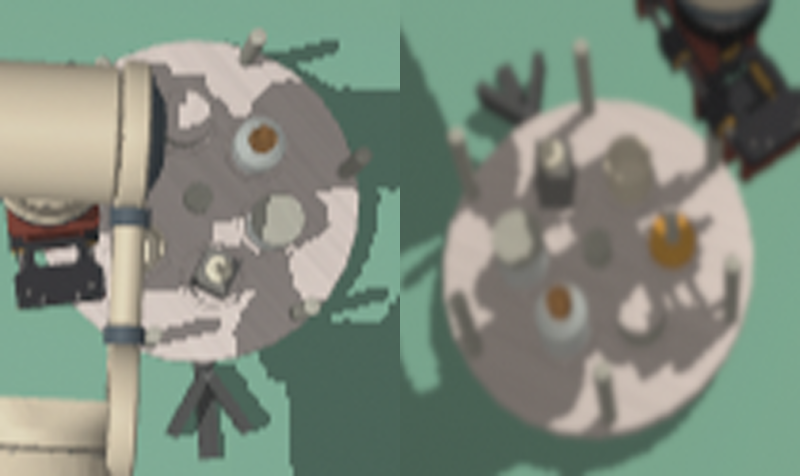

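Turned about 62° by the post shift, with the bottle at top-crop (217,270) and everything upright. I'll push about 5° more, then rise and go to a viewpoint above the front to check alignment from close by.

jog_arm(
  rows=[0.0022, 0.0003, 0, 0, 0, 1, 0.0044, 0.0004, 0, 0, 0, 2, 0.0065, 0.0005, 0, 0, 0, 3, 0.0087, 0.0006, 0, 0, 0, 4, 0.0109, 0.0008, 0, 0, 0, 5, 0.0109, 0.0008, 0, 0, 0, 5, 0.008, 0.0008, 0, 0, 0, 5, 0.005, 0.0008, 0, 0, 0, 5, 0.005, 0.0008, -0.03, 0, 0, 5, 0.005, 0.0008, -0.07, 0, 0, 5, 0.005, 0.0008, -0.11, 0, 0, 5, 0.005, 0.0008, -0.14, 0, 0, 5],
)

```text
clock: 7.55
tool_pos: [0.5787, -0.01, 0.2407]
tcp_rot: [0.0, 1.0, -0.0, 0.001]
contact_force: [0.3, 0.4, -0.6]
width: 0.0351
```

jog_arm(
  rows=[0, 0, -0.03, 0, 0, -7.5, 0, 0.01, -0.05, 0, 0, -15, 0, 0.03, -0.06, 0, 0, -22.5, 0, 0.05, -0.06, 0, 0, -30, 0.01, 0.07, -0.06, 0, 0, -37.5, 0.02, 0.09, -0.06, 0, 0, -45, 0.02, 0.11, -0.06, 0, 0, -52.5, 0.02, 0.13, -0.06, 0, 0, -60, 0.02, 0.13, -0.06, 0, 0, -67.5, 0.02, 0.13, -0.06, 0, 0, -75, 0.02, 0.13, -0.06, 0, 0, -82.5, 0.02, 0.13, -0.06, 0, 0, -90],
)

```text
clock: 8.75
tool_pos: [0.5984, -0.1401, 0.2976]
tcp_rot: [-0.0, 0.705, 0.709, -0.0]
contact_force: [1.1, 0.5, -0.8]
width: 0.0352
```

jog_arm(
  rows=[0, 0, 0, 0, 0, 0, 0, 0, 0, 0, 0, 0, 0, 0, 0, 0, 0, 0],
)

```text
clock: 9.05
tool_pos: [0.5986, -0.1399, 0.2977]
tcp_rot: [0.0, 0.708, 0.706, 0.0]
contact_force: [-0.8, 0.2, 0.4]
width: 0.0351
```

```bash
python3 - <<'E'
from h import *
import pickle
s=monitor.observe();print(s["tool_pos"],s["tcp_rot"])
f=optics.grab_frame("wrist");pickle.dump(f,open("w2.pkl","wb"))
cv2.imwrite("pics/w2.png",cv2.resize(f["pixels"][:,:,::-1],(800,600),interpolation=cv2.INTER_CUBIC))
E
```

```text
[ 0.59862906 -0.13989434  0.29765636] [2.24006316e-05 7.08114177e-01 7.06097947e-01 7.32869663e-06]
```

View pics/w2.png

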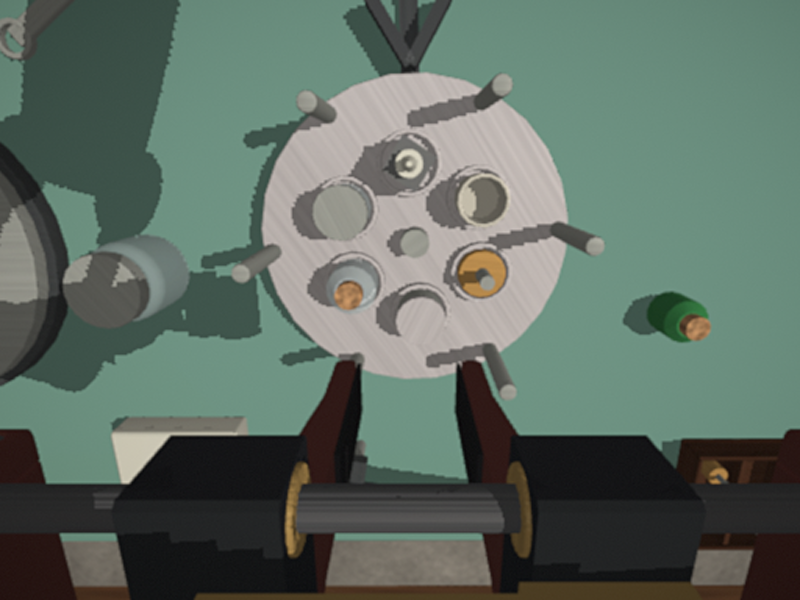

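The picture shows the arrow tip at (410,66), the nozzle tip at (408,163), and the tray disc spanning x 263–567 and y 71–378, with all six things upright. I'll compute the sideways offset.

```bash
python3 - <<'E'
from h import *
from scipy.optimize import least_squares
import pickle
f=pickle.load(open("w2.pkl","rb"));k=1.5625
P=np.array([(309,101),(500,84),(596,246),(508,392),(241,272)])/k
def m(p):
    d=[]
    for i,b in enumerate((-150,150,90,30,-90)):
        a=np.radians(b)+p[2];d.append(px(f,[p[0]+.125*np.cos(a),p[1]+.125*np.sin(a),.13])-P[i])
    return np.ravel(d)
s=least_squares(m,[.585,-.1365,0]);ax=s.x[:2];print(ax,np.degrees(s.x[2]),np.abs(s.fun).max())
E=np.array([(263,222),(567,222),(415,378),(308,118),(520,112),(308,330)])/k
W=np.array([ray(f,*e,.04) for e in E]);q=least_squares(lambda p:np.hypot(W[:,0]-p[0],W[:,1]-p[1])-.135,ax);print("disc",q.x,q.fun.round(4))
tip=ray(f,410/k,67/k,.034);noz=ray(f,408/k,163/k,.12);neck=ray(f,408/k,163/k,.112)
for c in (ax,q.x):
    d=tip[:2]-c;r=np.linalg.norm(d);d/=r;e=noz[:2]-c
    print("tip r",r,"front deg",np.degrees(np.arctan2(d[1],d[0])),"bottle along",e@d,"side",d[0]*e[1]-d[1]*e[0], "well deg",180+np.degrees(s.x[2]))
E
```

```text
[ 0.58244257 -0.13367959] 4.322235033966972 1.763393899791538
disc [ 0.58199814 -0.13238914] [-0.0002 -0.0026 -0.0003 -0.0013 -0.0011 -0.0028]
tip r 0.1388752620197011 front deg -178.30387316773886 bottle along 0.06502179789123688 side 0.003991700320761941 well deg 184.32223503396696
tip r 0.13847535479179557 front deg -177.7647197597595 bottle along 0.06466272178688993 side 0.004686474592723321 well deg 184.32223503396696
```

Bottle is about 4 mm to one side (around 3° short); everything else checks out (tip radius 139 vs 142, bottle radius 65). One small 3° nudge on the same post will centre it.

jog_arm(
  rows=[0, 0, 0, 0, 0, 7.5, 0.01, 0, 0, 0, 0, 15, 0.03, 0, 0, 0, 0, 22.5, 0.05, 0, 0, 0, 0, 30, 0.07, -0.01, 0, 0, 0, 37.5, 0.09, -0.02, 0, 0, 0, 45, 0.11, -0.02, 0, 0, 0, 52.5, 0.13, -0.02, 0, 0, 0, 60, 0.13, -0.02, 0.02, 0, 0, 67.5, 0.13, -0.02, 0.04, 0, 0, 75, 0.13, -0.02, 0.06, 0, 0, 82.5, 0.13, -0.02, 0.06, 0, 0, 90],
)

```text
clock: 10.3
tool_pos: [0.5777, -0.0097, 0.2339]
tcp_rot: [-0.0, 1.0, -0.004, -0.003]
contact_force: [-0.2, 0.5, -0.1]
width: 0.0349
```

jog_arm(
  rows=[0, 0, 0, 0, 0, 0, 0, 0, 0, 0, 0, 0],
)

```text
clock: 10.5
tool_pos: [0.5789, -0.0099, 0.2382]
tcp_rot: [0.0, 1.0, 0.001, 0.0]
contact_force: [0.5, 0.2, 0.2]
width: 0.035
```

jog_arm(
  rows=[0, 0, 0.04, 0, 0, 0, 0, 0, 0.08, 0, 0, 0, 0, 0, 0.11, 0, 0, 0, 0, 0, 0.138, 0, 0, 0, 0, 0, 0.138, 0, 0, 0, 0.003, 0, 0.138, 0, 0, 1, 0.006, 0, 0.138, 0, 0, 2, 0.0085, 0, 0.138, 0, 0, 2.5, 0.011, 0, 0.138, 0, 0, 3, 0.013, 0.0002, 0.138, 0, 0, 3, 0.013, 0.0002, 0.138, 0, 0, 3, 0.013, 0.0002, 0.138, 0, 0, 3],
)

```text
clock: 11.7
tool_pos: [0.5919, -0.0102, 0.0997]
tcp_rot: [0.0, 1.0, -0.026, 0.0]
contact_force: [-0.3, 0.2, -0.2]
width: 0.0352
```

jog_arm(
  rows=[-0.003, 0, 0, 0, 0, 0, -0.007, 0, 0, 0, 0, 0, -0.007, 0, -0.01, 0, 0, 0, -0.007, 0, -0.05, 0, 0, 0, -0.007, 0, -0.1, 0, 0, 0, -0.007, 0, -0.15, 0, 0, 0, -0.007, 0, -0.198, 0, 0, 0, -0.007, 0, -0.198, 0, 0, 0],
)

```text
clock: 12.5
tool_pos: [0.586, -0.0099, 0.3079]
tcp_rot: [0.0, 1.0, -0.026, 0.008]
contact_force: [0.8, -0.7, 0.2]
width: 0.0355
```

jog_arm(
  rows=[0, 0, 0, 0, 0, -8, 0, 0.01, 0, 0, 0, -16, 0, 0.03, 0, 0, 0, -24, 0, 0.05, 0, 0, 0, -32, 0, 0.07, 0, 0, 0, -40, 0.01, 0.09, 0, 0, 0, -48, 0.014, 0.11, 0, 0, 0, -56, 0.014, 0.13, 0, 0, 0, -64, 0.014, 0.13, 0, 0, 0, -72, 0.014, 0.13, 0, 0, 0, -80, 0.014, 0.13, 0, 0, 0, -87, 0.014, 0.13, 0, 0, 0, -93],
)

```text
clock: 13.7
tool_pos: [0.5917, -0.1404, 0.2975]
tcp_rot: [-0.0, 0.706, 0.709, -0.0]
contact_force: [-0.0, 0.1, 0.5]
width: 0.0347
```

jog_arm(
  rows=[0, 0, 0, 0, 0, 0, 0, 0, 0, 0, 0, 0, 0, 0, 0, 0, 0, 0],
)

```text
clock: 14.0
tool_pos: [0.5918, -0.1403, 0.2976]
tcp_rot: [-0.0, 0.708, 0.706, -0.0]
contact_force: [-0.3, 0.2, -0.2]
width: 0.0351
```

```bash
python3 - <<'E'
from h import *
import pickle
s=monitor.observe();print(s["tool_pos"],s["tcp_rot"])
f=optics.grab_frame("wrist");pickle.dump(f,open("w3.pkl","wb"))
cv2.imwrite("pics/w3.png",cv2.resize(f["pixels"][:,:,::-1],(800,600),interpolation=cv2.INTER_CUBIC))
E
```

```text
[ 0.59180797 -0.14029189  0.29760628] [-3.11752554e-05  7.07974209e-01  7.06238287e-01 -2.71600961e-05]
```

View pics/w3.png

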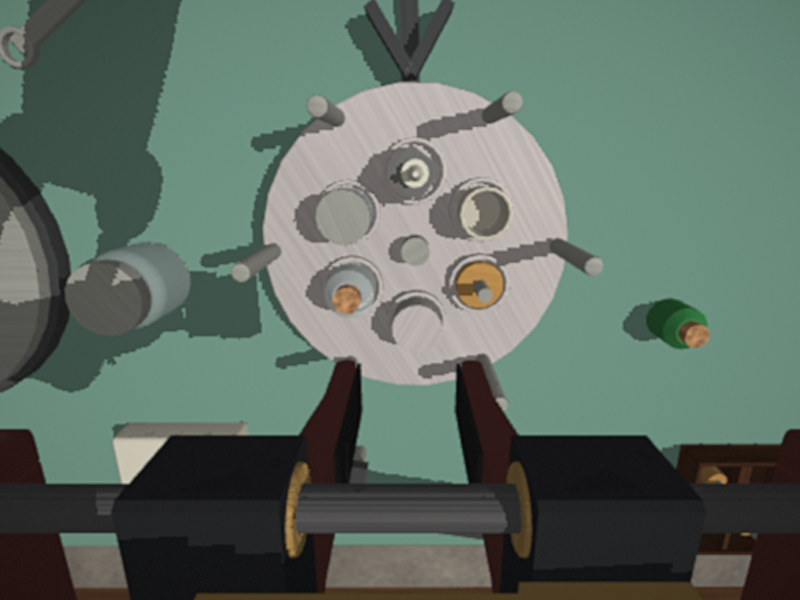

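The nozzle is now at (415,174), the arrow tip at (411,77) and the hub knob at (414,250). All things stand upright in their wells.

```bash
python3 - <<'E'
from h import *
from scipy.optimize import least_squares
import pickle
f=pickle.load(open("w3.pkl","rb"));k=1.5625
P=np.array([(317,104),(512,101),(594,266),(240,272)])/k
def m(p):
    return np.ravel([px(f,[p[0]+.125*np.cos(np.radians(b)+p[2]),p[1]+.125*np.sin(np.radians(b)+p[2]),.13])-P[i] for i,b in enumerate((-150,150,90,-90))])
s=least_squares(m,[.585,-.1365,0]);print(s.x[:2],180+np.degrees(s.x[2]),np.abs(s.fun).max())
tip=ray(f,411/k,78/k,.034);noz=ray(f,415/k,174/k,.12)
for c in (s.x[:2],np.array([.582,-.1324]),np.array([.585,-.1365])):
    d=tip[:2]-c;r=np.linalg.norm(d);d/=r;e=noz[:2]-c
    print(r,np.degrees(np.arctan2(d[1],d[0]))+360,e@d,"side",d[0]*e[1]-d[1]*e[0])
E
```

```text
[ 0.58211535 -0.13408399] 180.88548260593373 0.41014097359534674
0.13723930003908627 181.38983959823582 0.06413553577732076 side -0.00044184906189707494
0.13717519783464274 182.09419301494853 0.06407152576216175 side 0.00045684718720287714
0.1400865522297357 180.37330532804174 0.06700213206384024 side -0.001738708960161484
```

The bottle is within about 2 mm of the line on all three axis estimates, and the arm is clear at z≈0.30, so I'm handing in.

```bash
python3 -c "
from bench import bot;print(bot.sign_off())"
```

```text
the job is handed in; nothing more can be done
None
```

I turned the tray about 70° clockwise by straddling one rim post with the fingertips, then lifted the fingers clear and handed the job in at about 14 s.

- **Alignment:** the last wrist-camera check put the oil bottle 0.5–2 mm to the side of the axis-to-arrow line (limit 10 mm) and about 65 mm out, on the arrow's side.
- **Things on the tray:** in that picture all six stand upright in their wells. Nothing was touched except the post, and no wrist force at the end of a move was above about 2 N.
- **Bystanders:** I never went near the block, big jar or wrench, but I did not re-measure their positions at the end.
- **Disagreements:** the cameras differed by about 3–5 mm on where the turning axis is, and the arrow tip measured 137–140 mm from the axis instead of 142. This leaves the bottle well inside the limit. I did not measure the tray's speed; the arm had been clear of it for about 2 s when I handed in.

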